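# Fit the carrying rod and bring the ball tray over the dark rubber mat

## Robot

A 7-joint arm with a two-finger parallel gripper is mounted at the origin on the work surface. World frame = base frame: x ahead of the robot, y to its left, z up, the work surface at z = 0. Lengths are in m, angles in degrees, forces in N, time in s.
With the tool pointing down it reaches from about 0.4 to 0.925 m from the base axis. Payload 4.1 kg.
Tool frame: the origin (TCP) lies on the centre line of the jaws, within the pads' length; the fingertips stand 11 mm ahead of it and the grasp point (between the pads) lies 8 mm behind it (tips_ahead is the distance from the TCP to the fingertips, in m); z points along the fingers, y is the line along which they close (so a half turn about z gives the same grasp; the last joint's range is limited). The gripper opens to 85 mm and grips with 20 to 120 N. Pads are 22 mm wide; open, the fingers measure 114 mm over their backs; the gripper's body (76 mm by 85 mm) begins 54 mm behind the grasp point. The pads swing forward as they close: fully open they stand 13 mm farther back than shut.
Start: joints at [58.098, 22.827, 2.584, 88.041, -1.071, 69.15, -2.905], TCP at [0.287, -0.583, 0.242] pointing down, gripper open.
Joint ranges: [-161.44, 161.44], [-28.35, 127.94], [-78.24, 83.42], [0, 140.83], [-78.03, 258.03], [13.02, 114.36], [-168.23, 168.23]. Speed limits (degrees/s): [147.25, 147.25, 180, 180, 180, 180, 180].

## Interface

Orientations are given as [roll, pitch, yaw] about the fixed x, y, z axes, in that order (R = Rz(yaw) Ry(pitch) Rx(roll)).
In Python, from plant import get_state, capture, camera_info, finish_job, regions_of, place_of, tips_ahead gives the robot as it stands. The module is installed in compiled form; this text tells all that it offers.
- The arm moves only by the tool step_arm, never from a script. Its argument "rows" is a list of rows, each a list of 5 numbers: the opening in per cent of the stroke, from 0 (shut) to 100 (fully open), then the shift along the tool's x, y, z in m, then the turn about the tool's z in degrees. A call has exactly 8 rows; each row shifts and turns the commanded pose from where the row before left it, along the tool's axes as they then stand; what a row does not reach is not made up. A row lasts 1/8 s, in which the tool goes at most 62.5 mm and 10.7 degrees, less where a joint would pass 70% of its speed; a pose out of reach is approached as far as the arm can. A call is refused whole if a number of a shift passes 0.0625 or a number of a turn 10.7, either way. A call with a gripper value outside its range is refused whole. The fingers move at their own pace and stop on an object; the grip force is fixed at half the most. Time passes only in rows, so rows that do not move let the fingers close, or fill a call up. It gives the time, the measured TCP pose, the force, the opening and the grip force at its end, in the units of the state.
- get_state(): the state, without advancing time (a new reading comes with each control period).
- capture(name): name is "side" or "top" or "wrist"; returns the picture (480x640x3 uint8, red, green, blue); there is no depth.
- camera_info(name): a dict with "fx", "fy", "cx", "cy" (pixels), "R" (3x3) and "t" (3): a world point X has camera coordinates R X + t. Camera axes: x right, y down, z forward; pixel columns grow to the right and rows downward; lengths in m; the calibration is good to about 2 mm. A picture is of the moment at which its call begins: read the wrist's pose just before it. camera_info takes no time and is no camera call; for the wrist camera it gives the pose at the moment of the call.
- finish_job(): hands the job in; it is judged then, once.
Trained networks look in the newest picture that a camera, given by its name, has taken for a name from the list of things; names that differ only in an ending like _2 or _b are one class to them, and where a whole thing is asked for, a point or a joint stands for the part that bears it (a point fixed in the world has none). Each returns a list of dicts, best first, with "p" (0 to 1); they miss things now and then, are a little off and sometimes report something else, mostly with a low value. They report only what shows in the picture. A call takes as long as a camera call. They do not tell look-alikes from the thing itself.
- regions_of(camera, target): "region" (480x640 bool, what is visible of it).
- place_of(camera, target): "centre" ([x, y, z] in m, in world coordinates, good to about 4 mm: a listed point, or the origin of a listed thing).
The state is a dict: "clock": time; "qpos": joint angles; "dq": joint speeds; "effort": joint torques, N m; "tool_pos": TCP position; "tcp_rot": TCP orientation; "ft_force": force on the tool from outside, world axes, zero at the start; "ft_torque": the same for the moment, N m; "width": finger opening in m; "gripper_force": force on a finger pad.
Only numpy, scipy, OpenCV 4.12 (cv2) and the standard library are available. Lean on these libraries where they do the work, as an engineer would, in place of code of your own. Each camera call takes 0.05 s, during which the arm holds its last target. There are 200 camera calls.

## Task

Pass the wooden-handled steel rod through both eyelets of the little metal tray, then lift the tray by the rod and carry it over the square dark rubber mat without the loose ball leaving its pocket. Finish while still holding it by the rod, level and still, centred over the mat with its underside about 10 cm above the bench; keep the gripper off the tray itself at the end and leave the thread spools and the varnish bottle where they stand.

Things in the scene. Friction and masses are not known exactly. Their poses are not given: they have to be found in the camera images.
- tray: Loose aluminium tray, 130 (its x) x 100 (its y) mm, plate 6 mm thick plus a 5 mm edge lip, 0.25 to 0.4 kg. Origin: centre of its underside, z up. Two dark steel lugs (upright plates 5 mm thick, 30 mm wide in y, tops 85 mm above the underside) stand at |x| = 37 to 42 mm, 74 mm free between them, each with a round eyelet. The tray is the same from both ends.
- eye_a (a point): Centre of the 15 mm round eyelet in the lug at the tray's -x end (tray x = -39.5, y = 0, z = 70 mm), axes as the tray; the hole runs along the tray's x. Hung on a rod through both eyelets the tray balances level about the rod; along the rod it is as level as the rod.
- eye_b (a point): Centre of the 15 mm round eyelet in the lug at the tray's +x end (tray x = +39.5, y = 0, z = 70 mm), axes as the tray; the hole runs along the tray's x.
- pocket (a point): Resting place of the ball's centre: middle of the tray, 17 mm above its underside. The pocket is a ring 28 mm inside with a rim only 2 mm high on the tray's floor; the ball leaves it if the tray tips by about 30 degrees or is jerked.
- ball_center (a point): Centre of the loose steel ball, 22 mm in diameter, 43 g, free to roll in the pocket.
- rod: Carrying rod, loose, 55 g, lying level on its rest, axis 28 mm above the bench. Origin: centre of the wooden handle; x along the rod to its tip (may be rolled about x). Handle: round, 20 mm diameter, x = -32 to 32 mm (too thick for the eyelets). Shaft: steel, 8 mm diameter, x = 32 to 144 mm. Mass centre about 70 mm ahead of the origin, in the shaft.
- rod_tip (a point): Tip of the rod, 144 mm from the handle's centre; the last 8 mm taper. Let go in the eyelets, the rod lies on their lower edges, its axis 3.5 mm below their centres.
- rest: Fixed grey plastic rest of the rod, base 190 (its x, along the rod) x 50 x 6 mm, with two notched posts open at the top, 8 mm thick along x, at most 34 mm high, at x = -81 mm (under the handle's rear end) and x = 35 mm (under the shaft). The handle's centre is at x = -55 mm. The rod lifts straight out. Origin: centre of the underside.
- mat: Fixed square dark rubber mat, 140 x 140 x 3 mm, flat on the bench. Origin: centre of its underside.
- spool_a: Thread spool, 32 mm diameter, 38 mm high, to be left alone. Origin: centre of its underside.
- spool_b: Another thread spool, 32 mm diameter, 38 mm high, to be left alone. Origin: centre of its underside.
- varnish: Small amber bottle, 28 mm diameter, 65 mm high, to be left alone. Origin: centre of its underside.
There are look-alikes about, which are no part of the job. Of the things shaped like the rod, the dark wooden one is meant. Of the things shaped like the tray, the aluminium one is meant.

How it is judged:
By the outcome, as a careful person would: the job done as asked, in the order asked, and still so for the second after the job is handed in, while the arm keeps its last pose, push and grip.
It also fails if it takes over 72 s, if anything falls off the work surface, if the arm or the gripper's body presses on something with over 40 N, if the wrist force passes 120 N, or if a joint passes its speed limit or range.

## Working session

There is one attempt and no reset: what is moved stays moved. The work goes in short steps, Python scripts to look and compute and a tool call to move; the robot and the scene stay as the last step left them, time stands still between calls to the robot, and variables do not carry over. Pictures are saved under pics/ and viewed, at most 10 in all, crops included, and the job is handed in when it is done.

Besides the shell and the picture viewer there is one more tool, called after "Emit:" by a JSON object that holds its "api" and its "payload", one argument or row to a line. step_arm: Moves the arm, as the interface text tells. Its arguments: {"type":"object","properties":{"rows":{"type":"array"}},"required":["rows"]}

```bash
mkdir -p pics; python3 - <<'E'
from plant import *
import cv2,numpy as np
s=get_state();print(s['clock'],s['tool_pos'],s['tcp_rot'],s['width'],tips_ahead if not callable(tips_ahead) else tips_ahead())
for c in ['top','side']:
    cv2.imwrite(f'pics/{c}0.png',capture(c)[:,:,::-1])
    i=camera_info(c);R=np.array(i['R']);t=np.array(i['t'])
    print(c,'cam at',-R.T@t)
    for n in ['tray','eye_a','rod','rod_tip','rest','mat','spool_a','varnish','ball_center']:
        for d in place_of(c,n)[:4]:
            X=R@np.array(d['centre'])+t
            print(n,round(d['p'],2),np.round(d['centre'],3),np.round([i['fx']*X[0]/X[2]+i['cx'],i['fy']*X[1]/X[2]+i['cy']]))
E
```

```text
0.0 [ 0.28704237 -0.58248131  0.24126025] [-1.79886345e+02  5.01427276e-03  2.62357339e+01] 0.0852256513068394 0.011
top cam at [0.40223449 0.06422202 0.95478058]
tray 0.98 [ 0.525  0.006 -0.002] [376. 234.]
tray 0.65 [ 0.35   0.002 -0.002] [378. 317.]
eye_a 0.79 [0.374 0.036 0.073] [363. 306.]
eye_a 0.77 [ 0.33  -0.034  0.072] [400. 330.]
eye_a 0.72 [ 0.527 -0.038  0.07 ] [400. 228.]
eye_a 0.64 [0.532 0.042 0.072] [359. 225.]
rod 0.91 [0.296 0.253 0.015] [257. 344.]
rod 0.84 [0.394 0.486 0.014] [146. 295.]
rod 0.71 [0.503 0.243 0.03 ] [262. 242.]
rod 0.3 [0.687 0.007 0.003] [375. 159.]
rod_tip 0.8 [0.434 0.291 0.   ] [241. 277.]
rod_tip 0.75 [0.256 0.444 0.007] [165. 362.]
rest 0.57 [0.523 0.011 0.002] [374. 234.]
mat 0.57 [ 0.495 -0.291  0.005] [519. 247.]
spool_a 0.76 [ 0.657  0.164 -0.002] [302. 173.]
spool_a 0.69 [ 0.666 -0.163  0.003] [455. 168.]
spool_a 0.26 [0.506 0.24  0.029] [263. 241.]
varnish 0.66 [0.524 0.004 0.019] [378. 233.]
varnish 0.63 [0.688 0.011 0.004] [373. 158.]
varnish 0.6 [ 0.658  0.168 -0.002] [301. 173.]
ball_center 0.66 [ 0.527 -0.001  0.023] [380. 231.]
side cam at [0.14028656 0.61086264 0.75470571]
tray 0.71 [ 0.532  0.001 -0.002] [320. 241.]
tray 0.57 [ 0.353 -0.001  0.004] [389. 269.]
eye_a 0.96 [ 0.524 -0.033  0.07 ] [330. 211.]
eye_a 0.92 [ 0.327 -0.033  0.071] [410. 243.]
eye_a 0.83 [0.372 0.031 0.067] [377. 255.]
eye_a 0.67 [0.528 0.045 0.07 ] [310. 231.]
rod 0.76 [0.393 0.494 0.012] [230. 461.]
rod 0.7 [0.297 0.249 0.013] [358. 368.]
rod 0.63 [0.503 0.238 0.028] [269. 310.]
rod_tip 0.9 [0.431 0.297 0.006] [282. 355.]
rest 0.6 [ 0.518  0.293 -0.003] [247. 335.]
mat 0.74 [ 0.499 -0.287 -0.001] [386. 179.]
spool_a 0.77 [ 0.668  0.164 -0.002] [231. 263.]
spool_a 0.71 [ 0.521 -0.032  0.07 ] [331. 212.]
spool_a 0.45 [ 0.667 -0.164 -0.002] [310. 184.]
varnish 0.76 [ 0.691  0.013 -0.001] [263. 219.]
ball_center 0.45 [ 0.524 -0.002  0.016] [323. 236.]
```

View pics/top0.png

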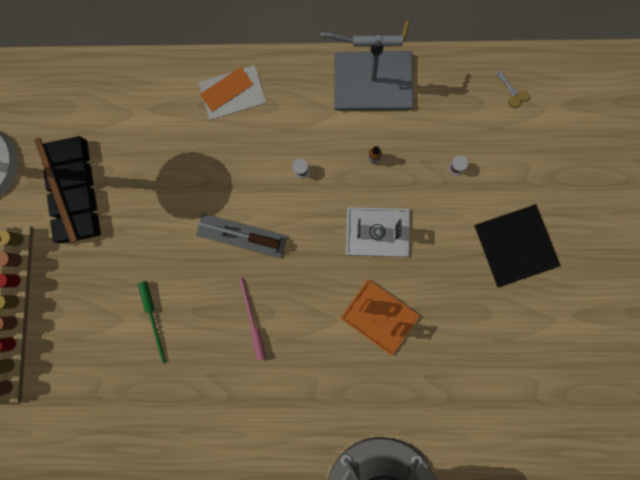

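View pics/side0.png

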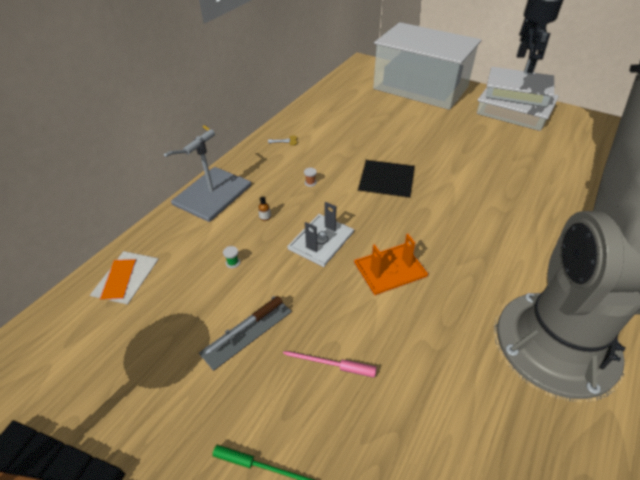

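The top view shows two tray-shaped things: the aluminium tray at (378,232) and an orange one at (381,317). It also shows three rod-shaped things: pink (253,320), green (152,320), and the dark wooden-handled rod on the grey rest at (262,242). The aluminium tray and the dark rod fit the description. The mat is at (517,246). I'll confirm with one enlarged crop and work out the first move.

```bash
cat > h.py <<'E'
from plant import *
import cv2,numpy as np,sys
def state():
    s=get_state();print('t',round(s['clock'],2),'p',np.round(s['tool_pos'],4),'rot',np.round(s['tcp_rot'],2),'w',round(s['width'],4),'q',np.round(s['qpos']),'F',np.round(s['ft_force'],1),'T',np.round(s['ft_torque'],2));return s
def rows(target,yaw,n,p0=None,yaw0=None):
    s=get_state();p=np.array(s['tool_pos'] if p0 is None else p0);y0=s['tcp_rot'][2] if yaw0 is None else yaw0
    d=(np.array(target)-p)/n;dy=((yaw-y0+180)%360-180)/n
    for k in range(n):
        a=np.radians(y0+dy*k);c,sn=np.cos(a),np.sin(a)
        print([round(c*d[0]+sn*d[1],4),round(sn*d[0]-c*d[1],4),round(-d[2],4),round(-dy,2)])
def pix(i,X):
    X=np.array(i['R'])@X+np.array(i['t']);return np.array([i['fx']*X[0]/X[2]+i['cx'],i['fy']*X[1]/X[2]+i['cy']])
def ray(i,uv,z):
    R=np.array(i['R']);o=-R.T@np.array(i['t']);d=R.T@np.array([(uv[0]-i['cx'])/i['fx'],(uv[1]-i['cy'])/i['fy'],1]);return o+d*(z-o[2])/d[2]
def places(c,names,k=4):
    i=camera_info(c)
    for n in names:
        for d in place_of(c,n)[:k]: print(c,n,round(d['p'],2),np.round(d['centre'],4),np.round(pix(i,np.array(d['centre']))))
E
python3 - <<'E'
from h import *
im=cv2.imread('pics/top0.png')
cv2.imwrite('pics/crop.png',cv2.resize(im[190:290,185:425],None,fx=3.3,fy=3.3,interpolation=cv2.INTER_CUBIC))
rows([0.508,0.255,0.241],74,16)
E
```

```text
[np.float64(0.0355), np.float64(-0.0409), np.float64(0.0001), np.float64(-2.99)]
[np.float64(0.0376), np.float64(-0.039), np.float64(0.0001), np.float64(-2.99)]
[np.float64(0.0396), np.float64(-0.037), np.float64(0.0001), np.float64(-2.99)]
[np.float64(0.0415), np.float64(-0.0349), np.float64(0.0001), np.float64(-2.99)]
[np.float64(0.0432), np.float64(-0.0327), np.float64(0.0001), np.float64(-2.99)]
[np.float64(0.0449), np.float64(-0.0304), np.float64(0.0001), np.float64(-2.99)]
[np.float64(0.0464), np.float64(-0.028), np.float64(0.0001), np.float64(-2.99)]
[np.float64(0.0478), np.float64(-0.0255), np.float64(0.0001), np.float64(-2.99)]
[np.float64(0.049), np.float64(-0.023), np.float64(0.0001), np.float64(-2.99)]
[np.float64(0.0502), np.float64(-0.0204), np.float64(0.0001), np.float64(-2.99)]
[np.float64(0.0512), np.float64(-0.0178), np.float64(0.0001), np.float64(-2.99)]
[np.float64(0.052), np.float64(-0.0151), np.float64(0.0001), np.float64(-2.99)]
[np.float64(0.0527), np.float64(-0.0124), np.float64(0.0001), np.float64(-2.99)]
[np.float64(0.0533), np.float64(-0.0096), np.float64(0.0001), np.float64(-2.99)]
[np.float64(0.0537), np.float64(-0.0068), np.float64(0.0001), np.float64(-2.99)]
[np.float64(0.054), np.float64(-0.004), np.float64(0.0001), np.float64(-2.99)]
```

View pics/crop.png

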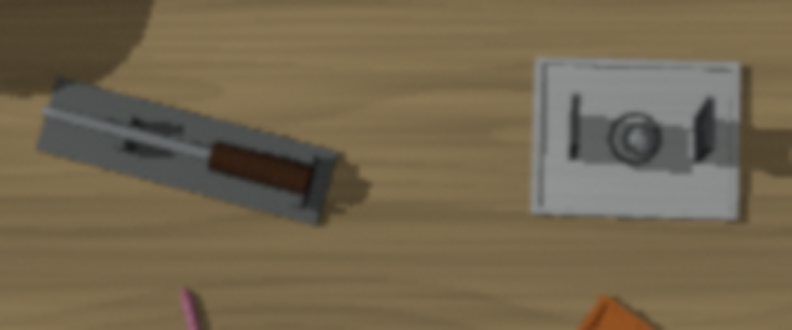

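The crop confirms both. The dark brown handle with a steel shaft lies on the grey rest (handle at crop (260,168), tip to the left), and the aluminium tray with lugs and ball is at crop (637,138). Moving above the rod.

Emit:
{"api": "step_arm", "payload": {
  "rows": [
    [100, 0.036, -0.041, 0, -3],
    [100, 0.038, -0.039, 0, -3],
    [100, 0.04, -0.037, 0, -3],
    [100, 0.042, -0.035, 0, -3],
    [100, 0.043, -0.033, 0, -3],
    [100, 0.045, -0.03, 0, -3],
    [100, 0.046, -0.028, 0, -3],
    [100, 0.048, -0.026, 0, -3]
  ]
}}

```text
clock: 2.0
tool_pos: [0.3985, -0.161, 0.2427]
tcp_rot: [179.9, -0.0, 50.3]
ft_force: [0.9, 0.0, -0.6]
width: 0.0856
gripper_force: 0.0
```

Emit:
{"api": "step_arm", "payload": {
  "rows": [
    [100, 0.049, -0.023, 0, -3],
    [100, 0.05, -0.02, 0, -3],
    [100, 0.051, -0.018, 0, -3],
    [100, 0.052, -0.015, 0, -3],
    [100, 0.053, -0.012, 0, -3],
    [100, 0.053, -0.01, 0, -3],
    [100, 0.054, -0.007, 0, -3],
    [100, 0.054, -0.004, 0, -3]
  ]
}}

```text
clock: 3.0
tool_pos: [0.5077, 0.258, 0.2425]
tcp_rot: [179.9, -0.0, 74.3]
ft_force: [1.5, 0.5, -0.3]
width: 0.0855
gripper_force: 0.0
```

```bash
python3 - <<'E'
from h import *
state()
cv2.imwrite('pics/w1.png',capture('wrist')[:,:,::-1])
places('wrist',['rod','rod_tip','rest'])
i=camera_info('wrist')
for n in ['rod']:
    for d in regions_of('wrist',n)[:3]:
        m=d['region'];ys,xs=np.nonzero(m);print(n,d['p'],m.sum(),xs.min(),xs.max(),ys.min(),ys.max())
        r=cv2.minAreaRect(np.column_stack([xs,ys]).astype(np.float32));print(r)
E
```

```text
t 3.0 p [0.5077 0.258  0.2425] rot [179.95  -0.    74.29] w 0.0855 q [  1.  18. -40.  98.  12.  68. -58.] F [ 1.5  0.5 -0.3] T [-0.06 -0.07  0.05]
wrist rod 0.83 [0.3008 0.2465 0.0141] [100. 280.]
wrist rod 0.69 [0.5087 0.2355 0.0287] [326. 238.]
wrist rod_tip 0.82 [0.4383 0.2916 0.0052] [231. 191.]
wrist rod_tip 0.78 [0.5427 0.3783 0.0286] [321.  50.]
wrist rest 0.7 [ 5.198e-01  2.927e-01 -1.000e-04] [321. 165.]
rod 0.61 3303 307 331 36 262
((319.0, 149.0), (226.0, 24.0), 90.0)
rod 0.55 2798 54 219 182 294
((137.48291015625, 235.746337890625), (23.90305519104004, 194.18765258789062), 57.09476089477539)
rod 0.51 254 0 22 0 18
((11.0, 9.0), (18.0, 22.0), 90.0)
```

View pics/w1.png

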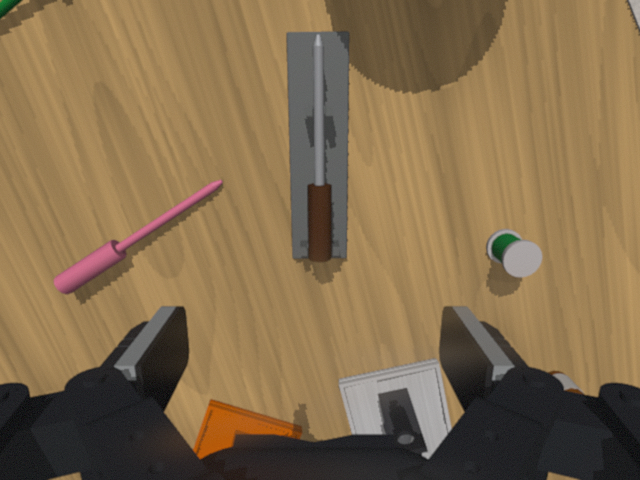

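The dark rod lies straight along the image column x≈319: tip at row 36, handle from row 185 to row 261. I'll turn that into positions.

```bash
python3 - <<'E'
from h import *
i=camera_info('wrist')
a=ray(i,(319,36),.028);b=ray(i,(319.5,184),.033);c=ray(i,(320,222),.037)
print(a,b,c,np.linalg.norm(a-b),np.degrees(np.arctan2(*(a-c)[[1,0]])))
u=(a-b)[:2]/np.linalg.norm((a-b)[:2]);g=b[:2]-u*.017
g2=a[:2]-u*.129
print(g,g2); rows([*((g+g2)/2),.022],np.degrees(np.arctan2(u[1],u[0])),8)
E
```

```text
[0.54404303 0.37366115 0.028     ] [0.51484063 0.26812547 0.033     ] [0.50698592 0.23872701 0.037     ] 0.10961551200375343 74.6434040698467
[0.51030698 0.25174115] [0.50964065 0.24933305]
[np.float64(-0.0005), np.float64(0.0005), np.float64(0.0275), np.float64(-0.04)]
[np.float64(-0.0005), np.float64(0.0005), np.float64(0.0275), np.float64(-0.04)]
[np.float64(-0.0005), np.float64(0.0005), np.float64(0.0275), np.float64(-0.04)]
[np.float64(-0.0005), np.float64(0.0005), np.float64(0.0275), np.float64(-0.04)]
[np.float64(-0.0005), np.float64(0.0005), np.float64(0.0275), np.float64(-0.04)]
[np.float64(-0.0005), np.float64(0.0005), np.float64(0.0275), np.float64(-0.04)]
[np.float64(-0.0005), np.float64(0.0005), np.float64(0.0275), np.float64(-0.04)]
[np.float64(-0.0005), np.float64(0.0005), np.float64(0.0275), np.float64(-0.04)]
```

Emit:
{"api": "step_arm", "payload": {
  "rows": [
    [100, -0.004, 0.004, 0.03, -0.3],
    [100, 0, 0, 0.04, 0],
    [100, 0, 0, 0.04, 0],
    [100, 0, 0, 0.04, 0],
    [100, 0, 0, 0.035, 0],
    [100, 0, 0, 0.02, 0],
    [100, 0, 0, 0.01, 0],
    [100, 0, 0, 0.005, 0]
  ]
}}

```text
clock: 4.25
tool_pos: [0.5106, 0.2515, 0.0227]
tcp_rot: [179.9, -0.0, 74.5]
ft_force: [-0.5, 0.9, 0.4]
width: 0.0857
gripper_force: 0.0
```

```bash
python3 - <<'E'
from h import *
state()
E
```

```text
t 4.25 p [0.5106 0.2515 0.0227] rot [ 1.7993e+02 -3.0000e-02  7.4500e+01] w 0.0857 q [ -5.  33. -33. 109.  25.  45. -67.] F [-0.5  0.9  0.4] T [0.02 0.02 0.02]
```

Emit:
{"api": "step_arm", "payload": {
  "rows": [
    [0, 0, 0, 0.001, 0],
    [0, 0, 0, 0, 0],
    [0, 0, 0, 0, 0],
    [0, 0, 0, 0, 0],
    [0, 0, 0, 0, 0],
    [0, 0, 0, 0, 0],
    [0, 0, 0, 0, 0],
    [0, 0, 0, 0, 0]
  ]
}}

```text
clock: 5.25
tool_pos: [0.5103, 0.2518, 0.0218]
tcp_rot: [180.0, -0.0, 74.5]
ft_force: [-0.3, -0.6, 5.1]
width: 0.0181
gripper_force: 58.7
```

Emit:
{"api": "step_arm", "payload": {
  "rows": [
    [0, 0, 0, -0.005, 0],
    [0, 0, 0, -0.01, 0],
    [0, 0, 0, -0.02, 0],
    [0, 0, 0, -0.03, 0],
    [0, 0, 0, -0.04, 0],
    [0, 0, 0, -0.04, 0],
    [0, 0, 0, -0.02, 0],
    [0, 0, 0, 0, 0]
  ]
}}

```text
clock: 6.25
tool_pos: [0.5106, 0.2521, 0.1879]
tcp_rot: [179.8, -0.1, 74.5]
ft_force: [-0.2, 0.4, -1.4]
width: 0.0185
gripper_force: 58.6
```

```bash
python3 - <<'E'
from h import *
state()
cv2.imwrite('pics/w2.png',capture('wrist')[:,:,::-1])
places('wrist',['rod','rod_tip'])
capture('side');places('side',['rod_tip','eye_a','tray','ball_center'])
capture('top');places('top',['rod_tip','eye_a','tray','ball_center','mat'])
for n in ['tray','mat']:
  for d in regions_of('top',n)[:2]:
    i=camera_info('top');z={'tray':.008,'mat':.003}[n]
    ys,xs=np.nonzero(d['region']);P=np.array([ray(i,q,z)[:2] for q in zip(xs,ys)]).astype(np.float32)
    print(n,d['p'],cv2.minAreaRect(P))
E
```

```text
t 6.25 p [0.5106 0.2521 0.1879] rot [ 1.7984e+02 -1.0000e-01  7.4530e+01] w 0.0185 q [  1.  21. -39. 102.  15.  62. -59.] F [-0.2  0.4 -1.4] T [-0.02  0.05  0.01]
wrist rod 0.95 [0.5078 0.2374 0.1944] [321. 377.]
wrist rod 0.67 [0.3027 0.2473 0.0114] [ 58. 286.]
wrist rod_tip 0.9 [0.4358 0.2932 0.0035] [203. 181.]
side rod_tip 0.91 [0.5461 0.3808 0.1841] [183. 305.]
side rod_tip 0.66 [0.4282 0.2947 0.0071] [284. 355.]
side eye_a 0.91 [0.3742 0.0326 0.0716] [376. 254.]
side eye_a 0.82 [ 0.3285 -0.0331  0.0707] [410. 243.]
side eye_a 0.77 [ 0.5218 -0.0325  0.0705] [331. 211.]
side eye_a 0.76 [0.53   0.0467 0.0717] [309. 230.]
side tray 0.94 [0.3506 0.0017 0.0036] [390. 270.]
side tray 0.84 [0.5318 0.     0.0017] [320. 239.]
side tray 0.24 [ 0.5218 -0.0312  0.0686] [331. 212.]
side ball_center 0.47 [ 0.5332  0.0018 -0.0023] [319. 241.]
side ball_center 0.39 [ 0.5241 -0.0024  0.0182] [323. 235.]
side ball_center 0.28 [ 6.656e-01  1.668e-01 -1.000e-04] [231. 263.]
top rod_tip 0.97 [0.254  0.4446 0.0083] [164. 363.]
top eye_a 0.96 [ 0.3302 -0.0316  0.0723] [398. 329.]
top eye_a 0.81 [0.374  0.0348 0.0724] [364. 306.]
top eye_a 0.72 [0.5276 0.0413 0.0677] [360. 228.]
top eye_a 0.65 [ 0.5252 -0.0379  0.07  ] [400. 229.]
top tray 0.62 [ 0.3469  0.0007 -0.0013] [379. 318.]
top tray 0.58 [ 0.5261  0.008  -0.0016] [375. 233.]
top ball_center 0.56 [ 5.261e-01 -5.000e-04  1.970e-02] [380. 232.]
top mat 0.6 [ 0.4992 -0.2904  0.0045] [518. 245.]
tray 0.85 ((0.5281094908714294, 0.0035260021686553955), (0.1304282248020172, 0.10111900418996811), 88.38644409179688)
tray 0.69 ((0.3512612581253052, 0.0013125017285346985), (0.1335963010787964, 0.10286745429039001), 55.2721061706543)
mat 0.8 ((0.4983657896518707, -0.2872850298881531), (0.14330749213695526, 0.1444203406572342), 18.7499942779541)
```

View pics/w2.png

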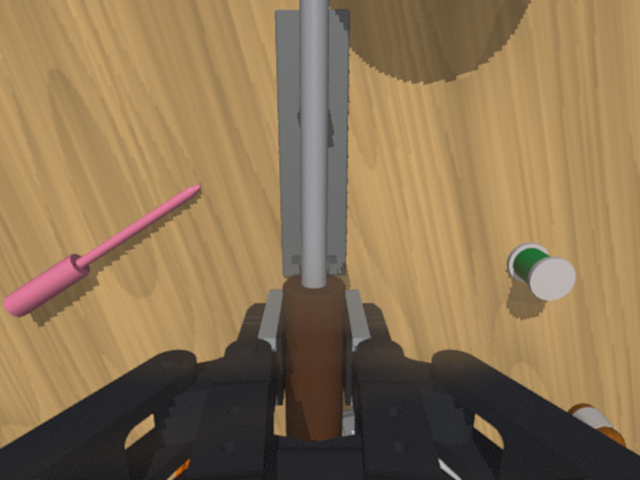

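The wrist picture shows the rod held on its brown handle with the shaft straight along column 314, about parallel to tool x. Next I carry it over the tray to the −y side, keeping it high.

```bash
python3 - <<'E'
from h import *
rows([.520,-.205,.165],88,12)
E
```

```text
[np.float64(-0.0365), np.float64(0.011), np.float64(0.0018), np.float64(-1.12)]
[np.float64(-0.0367), np.float64(0.0102), np.float64(0.0018), np.float64(-1.12)]
[np.float64(-0.0369), np.float64(0.0095), np.float64(0.0018), np.float64(-1.12)]
[np.float64(-0.037), np.float64(0.0088), np.float64(0.0018), np.float64(-1.12)]
[np.float64(-0.0372), np.float64(0.0081), np.float64(0.0018), np.float64(-1.12)]
[np.float64(-0.0373), np.float64(0.0073), np.float64(0.0018), np.float64(-1.12)]
[np.float64(-0.0375), np.float64(0.0066), np.float64(0.0018), np.float64(-1.12)]
[np.float64(-0.0376), np.float64(0.0059), np.float64(0.0018), np.float64(-1.12)]
[np.float64(-0.0377), np.float64(0.0051), np.float64(0.0018), np.float64(-1.12)]
[np.float64(-0.0378), np.float64(0.0044), np.float64(0.0018), np.float64(-1.12)]
[np.float64(-0.0379), np.float64(0.0037), np.float64(0.0018), np.float64(-1.12)]
[np.float64(-0.038), np.float64(0.0029), np.float64(0.0018), np.float64(-1.12)]
```

Emit:
{"api": "step_arm", "payload": {
  "rows": [
    [0, -0.0185, 0.0055, 0, -0.6],
    [0, -0.0365, 0.0105, 0, -1.1],
    [0, -0.037, 0.01, 0, -1.1],
    [0, -0.037, 0.009, 0, -1.1],
    [0, -0.037, 0.0085, 0, -1.1],
    [0, -0.037, 0.0075, 0, -1.1],
    [0, -0.0375, 0.007, 0, -1.1],
    [0, -0.0375, 0.006, 0, -1.1]
  ]
}}

```text
clock: 8.05
tool_pos: [0.5156, -0.0351, 0.1865]
tcp_rot: [180.0, 0.0, 82.9]
ft_force: [1.2, 0.8, -0.9]
width: 0.0184
gripper_force: 58.6
```

Emit:
{"api": "step_arm", "payload": {
  "rows": [
    [0, -0.0375, 0.005, 0, -1.1],
    [0, -0.038, 0.0045, 0, -1.1],
    [0, -0.038, 0.004, 0.005, -1.1],
    [0, -0.038, 0.003, 0.005, -1.1],
    [0, -0.018, 0.0015, 0.01, -0.6],
    [0, 0, 0, 0, 0],
    [0, 0, 0, 0, 0],
    [0, 0, 0, 0, 0]
  ]
}}

```text
clock: 9.05
tool_pos: [0.5186, -0.2024, 0.1667]
tcp_rot: [180.0, -0.0, 88.0]
ft_force: [-0.3, 0.1, -0.1]
width: 0.0183
gripper_force: 58.6
```

```bash
python3 - <<'E'
from h import *
state()
w=capture('wrist');places('wrist',['rod','rod_tip','eye_a','tray','ball_center'])
s=capture('side');places('side',['rod','rod_tip','eye_a'])
t=capture('top');places('top',['rod','rod_tip','eye_a'])
z=lambda a,y,x:cv2.resize(a[y:y+150,x:x+200],(400,300),interpolation=cv2.INTER_CUBIC)
cv2.imwrite('pics/m1.png',np.vstack([np.hstack([z(s,130,280),z(t,170,345)]),np.hstack([cv2.resize(w,(400,300)),np.zeros((300,400,3),np.uint8)])])[:,:,::-1])
E
```

```text
t 9.05 p [ 0.5186 -0.2024  0.1667] rot [ 1.7996e+02 -2.0000e-02  8.8000e+01] w 0.0183 q [ 41.  19. -30. 105.  11.  58.   5.] F [-0.3  0.1 -0.1] T [-0.11  0.01  0.06]
wrist rod 0.7 [ 0.5204 -0.2189  0.1764] [323. 385.]
side rod 0.78 [0.294  0.2491 0.0117] [359. 369.]
side rod 0.54 [ 0.5149 -0.2205  0.1698] [375. 135.]
side rod_tip 0.96 [0.4303 0.2952 0.0061] [283. 355.]
side rod_tip 0.75 [ 0.5226 -0.072   0.166 ] [340. 168.]
side rod_tip 0.39 [0.5229 0.0017 0.0148] [323. 237.]
side eye_a 0.93 [ 0.5237 -0.0347  0.0695] [331. 211.]
side eye_a 0.85 [0.532  0.043  0.0703] [309. 230.]
side eye_a 0.83 [ 0.329  -0.0312  0.0726] [409. 243.]
side eye_a 0.63 [0.3763 0.0348 0.0677] [375. 255.]
top rod 0.73 [0.3948 0.4857 0.0143] [146. 295.]
top rod 0.72 [ 0.5155 -0.2152  0.1702] [510. 226.]
top rod 0.69 [0.2943 0.2502 0.0141] [258. 344.]
top rod_tip 0.92 [0.4351 0.2916 0.0042] [241. 276.]
top rod_tip 0.62 [0.2571 0.4474 0.0062] [164. 362.]
top rod_tip 0.57 [ 0.5233 -0.0746  0.1744] [428. 222.]
top rod_tip 0.53 [ 0.5271 -0.      0.0212] [379. 231.]
top eye_a 0.97 [ 0.3313 -0.0314  0.0715] [398. 329.]
top eye_a 0.76 [ 0.5254 -0.0402  0.0721] [402. 229.]
top eye_a 0.73 [0.5282 0.0459 0.0714] [358. 227.]
top eye_a 0.63 [0.3728 0.0358 0.0718] [363. 307.]
```

View pics/m1.png

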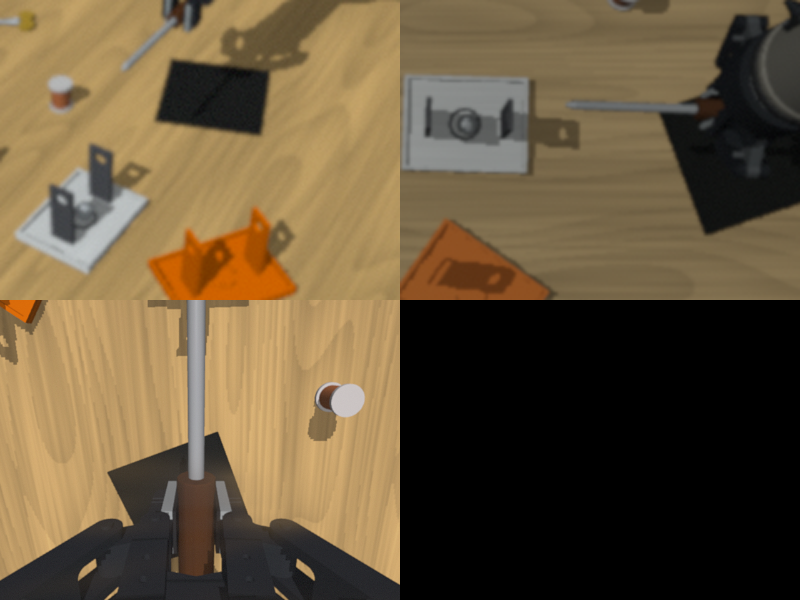

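The composite shows the side crop (tip at side pixel ≈(342,164), near eyelet ≈(331,211)), the top crop (tip ≈(429,222), lug ≈(400,229)) and the wrist view with a straight shaft. Now I lower it to eyelet height and look again.

Emit:
{"api": "step_arm", "payload": {
  "rows": [
    [0, 0, 0.002, 0.01, 0],
    [0, 0, 0.002, 0.02, 0],
    [0, 0, 0, 0.025, 0],
    [0, 0, 0, 0.025, 0],
    [0, 0, 0, 0.015, 0],
    [0, 0, 0, 0.006, 0],
    [0, 0, 0, 0, 0],
    [0, 0, 0, 0, 0]
  ]
}}

```text
clock: 10.75
tool_pos: [0.5228, -0.2047, 0.0661]
tcp_rot: [179.9, 0.0, 87.8]
ft_force: [-0.2, 0.6, -0.1]
width: 0.0179
gripper_force: 58.6
```

```bash
python3 - <<'E'
from h import *
state()
w=capture('wrist');places('wrist',['rod','rod_tip','eye_a','tray','ball_center'])
s=capture('side');places('side',['rod','rod_tip','eye_a'])
t=capture('top');places('top',['rod','rod_tip','eye_a'])
z=lambda a,y,x,k:cv2.resize(a[y:y+300//k,x:x+400//k],(400,300),interpolation=cv2.INTER_CUBIC)
cv2.imwrite('pics/m2.png',np.vstack([np.hstack([z(s,170,290,4),z(t,190,350,4)]),np.hstack([cv2.resize(w,(400,300)),z(s,140,310,2)])])[:,:,::-1])
for c in 'side','top':
  for P in ([.525,-.0365,.07],[.528,.0425,.07],[.523,-.075,.071],[.5185,-.20,.071]): print(c,P,pix(camera_info(c),np.array(P)))
E
```

```text
t 10.75 p [ 0.5228 -0.2047  0.0661] rot [1.799e+02 4.000e-02 8.783e+01] w 0.0179 q [ 39.  27. -27. 109.  16.  47.   1.] F [-0.2  0.6 -0.1] T [-0.02  0.02  0.07]
wrist rod 0.66 [ 0.5248 -0.2218  0.0727] [323. 382.]
wrist tray 0.2 [ 0.5009 -0.283   0.0008] [280. 400.]
side rod 0.8 [0.3928 0.4942 0.0139] [229. 461.]
side rod 0.68 [ 0.5191 -0.2159  0.0691] [369. 170.]
side rod 0.55 [0.2946 0.2475 0.0139] [359. 368.]
side rod 0.46 [ 0.5231 -0.0309  0.0734] [330. 210.]
side rod_tip 0.77 [ 0.5276 -0.0752  0.0664] [338. 201.]
side rod_tip 0.73 [0.4295 0.2938 0.0075] [284. 354.]
side eye_a 0.92 [0.3727 0.0348 0.0707] [376. 255.]
side eye_a 0.86 [ 0.3297 -0.0338  0.0712] [409. 242.]
side eye_a 0.79 [0.5293 0.047  0.069 ] [309. 232.]
side eye_a 0.63 [ 0.5207 -0.0345  0.0703] [332. 211.]
top rod 0.82 [0.2962 0.2534 0.0165] [256. 343.]
top rod 0.79 [ 0.5204 -0.2143  0.0724] [491. 231.]
top rod 0.59 [0.3933 0.4872 0.0111] [146. 296.]
top rod_tip 0.84 [0.4342 0.2886 0.0009] [242. 276.]
top rod_tip 0.66 [0.2548 0.4467 0.0078] [164. 363.]
top rod_tip 0.53 [ 0.5284 -0.0707  0.0718] [417. 227.]
top eye_a 0.93 [0.3735 0.033  0.0708] [365. 307.]
top eye_a 0.89 [0.5284 0.0433 0.0691] [359. 227.]
top eye_a 0.7 [ 0.5254 -0.0378  0.071 ] [400. 229.]
top eye_a 0.59 [ 0.3291 -0.0331  0.0713] [399. 330.]
side [0.525, -0.0365, 0.07] [330.61118251 209.78346249]
side [0.528, 0.0425, 0.07] [310.85281728 230.21236009]
side [0.523, -0.075, 0.071] [339.82934626 200.22082073]
side [0.5185, -0.2, 0.071] [366.55849748 172.46434354]
top [0.525, -0.0365, 0.07] [399.63508734 228.90286761]
top [0.528, 0.0425, 0.07] [359.41288197 227.46198985]
top [0.523, -0.075, 0.071] [419.39440222 229.81017052]
top [0.5185, -0.2, 0.071] [483.6820768  231.98876332]
```

View pics/m2.png

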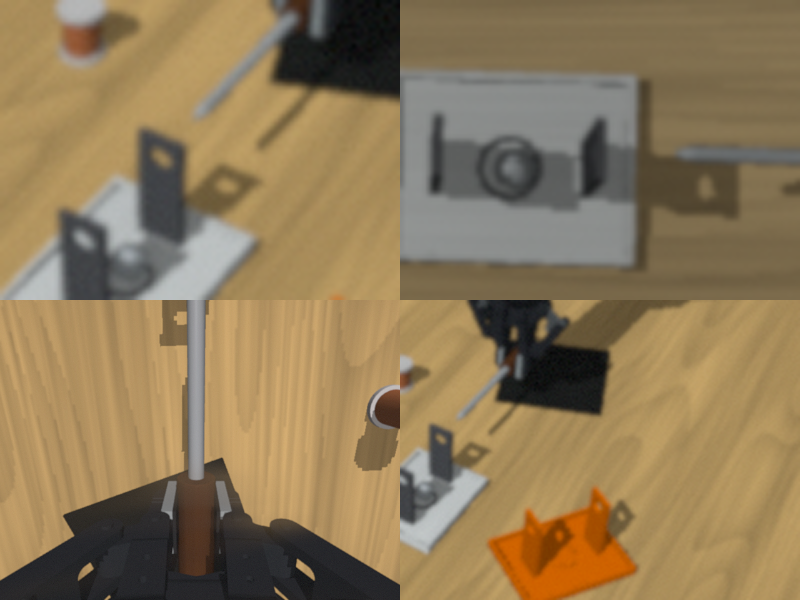

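Side crop (upper left): tip at pixel (339,198.8), near eyelet (330.3,209.5), far eyelet (311,230.3). Top crop: tip (420,228.5). I'll triangulate the tip relative to the eyelets.

```bash
python3 - <<'E'
from h import *
I=[camera_info('side'),camera_info('top')]
def tri(a,b):
    P=[i['fx']*0+np.array([[i['fx'],0,i['cx']],[0,i['fy'],i['cy']],[0,0,1]])@np.column_stack([i['R'],i['t']]) for i in I]
    X=cv2.triangulatePoints(P[0],P[1],np.array(a,float),np.array(b,float));return (X[:3]/X[3]).ravel()
print('tip',tri((339,198.75),(420,228.5)))
print('eyeA',tri((330.25,209.5),(400,229)))
print('eyeB',tri((311,230.25),(359.4,227.8)))
s=get_state();a=np.radians(s['tcp_rot'][2]);print('tip FK',s['tool_pos']+np.array([np.cos(a)*.128,np.sin(a)*.128,.0062]))
print('px per mm side: x,y,z',[np.round(pix(I[0],np.array([.525,-.06,.07])+d)-pix(I[0],np.array([.525,-.06,.07])),2) for d in np.eye(3)*.001])
E
```

```text
tip [ 0.52539431 -0.07565841  0.07393387]
eyeA [ 0.52537311 -0.03687791  0.07030987]
eyeB [0.5274022  0.04258996 0.07024677]
tip FK [ 0.52687628 -0.07657543  0.07151014]
px per mm side: x,y,z [array([-0.37, -0.15]), array([-0.22,  0.25]), array([ 0.01, -0.32])]
```

Emit:
{"api": "step_arm", "payload": {
  "rows": [
    [0, 0, -0.0007, 0.002, -0.6],
    [0, 0.005, 0, 0, 0],
    [0, 0.008, 0, 0, 0],
    [0, 0.008, 0, 0, 0],
    [0, 0.006, 0, 0, 0],
    [0, 0.003, 0, 0, 0],
    [0, 0, 0, 0, 0],
    [0, 0, 0, 0, 0]
  ]
}}

```text
clock: 12.45
tool_pos: [0.5221, -0.1748, 0.0633]
tcp_rot: [180.0, 0.0, 88.4]
ft_force: [-0.6, 0.3, 0.1]
width: 0.0183
gripper_force: 58.6
```

```bash
python3 - <<'E'
from h import *
s=state()
w=capture('wrist');s=capture('side');places('side',['rod_tip','eye_a']);t=capture('top')
z=lambda a,y,x,k:cv2.resize(a[y:y+300//k,x:x+400//k],(400,300),interpolation=cv2.INTER_CUBIC)
cv2.imwrite('pics/m3.png',np.vstack([np.hstack([z(s,185,300,6),z(t,200,370,6)]),np.hstack([cv2.resize(w,(400,300)),z(s,170,290,4)])])[:,:,::-1])
E
```

```text
t 12.45 p [ 0.5221 -0.1748  0.0633] rot [1.800e+02 2.000e-02 8.841e+01] w 0.0183 q [ 36.  27. -28. 111.  17.  47.  -2.] F [-0.6  0.3  0.1] T [-0.06 -0.02 -0.01]
side rod_tip 0.81 [0.4288 0.2932 0.0051] [284. 355.]
side rod_tip 0.57 [ 0.5261 -0.0404  0.0665] [331. 210.]
side eye_a 0.87 [ 0.5232 -0.0337  0.0703] [331. 211.]
side eye_a 0.74 [0.374  0.0328 0.0705] [376. 254.]
side eye_a 0.66 [0.5297 0.0448 0.0699] [310. 231.]
side eye_a 0.6 [ 0.3295 -0.0332  0.0722] [409. 242.]
```

View pics/m3.png

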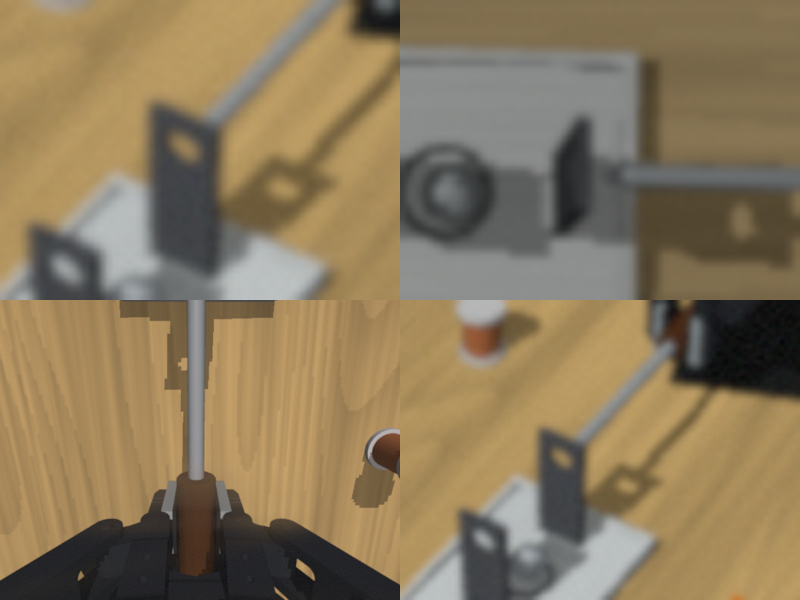

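In the side crop the tip sits just behind the near lug; in the top crop the shaft is at row ≈229.4 beside the lug (columns 396–402). My reading by eye is too coarse to judge the fit, so I'll fit the lugs and the shaft axis to the pixels in code.

```bash
cat > fit.py <<'E'
from h import *
from scipy.optimize import minimize
def load():
    return {c:(capture(c),camera_info(c)) for c in ('side','top')}
def lugfit(D,x0=(.5265,.003,88.5),zu=0.):
    K=6;M={}
    for c,(im,i) in D.items():
        cen=pix(i,np.array([x0[0],x0[1],.045])).astype(int);x,y=cen-[45,40]
        v=im[y:y+80,x:x+90].max(2)
        M[c]=(cv2.resize(v,None,fx=K,fy=K,interpolation=cv2.INTER_LINEAR)<80,x,y,i)
    def cost(p,full=False):
        a=np.radians(p[2]);R=np.array([[np.cos(a),-np.sin(a)],[np.sin(a),np.cos(a)]]);tot=[]
        for c,(m,x,y,i) in M.items():
            r=np.zeros(m.shape,np.uint8)
            for s in (-1,1):
                pts=[]
                for X in (37,42):
                    for Y in (-15,15):
                        for Z in (11,85): pts.append(((pix(i,np.array([*(R@[s*X*1e-3,Y*1e-3]+p[:2]),Z*1e-3+zu]))-[x,y]+.5)*K*16).astype(int))
                cv2.fillConvexPoly(r,cv2.convexHull(np.array(pts,np.int32)),1,shift=4)
                th=np.linspace(0,2*np.pi,24)
                for X in (37,42): pass
                h=[((pix(i,np.array([*(R@[s*.0395,.0075*np.cos(q)]+p[:2]),.07+zu+.0075*np.sin(q)]))-[x,y]+.5)*K*16).astype(int) for q in th]
                if c=='side': cv2.fillConvexPoly(r,np.array(h,np.int32),0,shift=4)
            tot.append(1-(m&(r>0)).sum()/(m|(r>0)).sum())
        return tot if full else sum(tot)
    sim=np.array([x0]+[np.array(x0)+d for d in np.diag([.004,.004,3])])
    o=minimize(cost,x0,method='Nelder-Mead',options=dict(initial_simplex=sim,xatol=1e-5,fatol=1e-5))
    print('tray',np.round(o.x,4),'1-IoU',np.round(cost(o.x,True),2));return o.x
def rodfit(D,A,B):  # A,B approx world ends of visible shaft
    pl=[]
    for c,(im,i) in D.items():
        a,b=pix(i,A),pix(i,B);d=(b-a)/np.linalg.norm(b-a);n=np.array([-d[1],d[0]])
        sat=(im.max(2).astype(np.float32)-im.min(2));P=[];off=np.arange(-6,6.1,.25)
        for t in np.arange(0,np.linalg.norm(b-a),.5):
            q=a+d*t+off[:,None]*n
            v=cv2.remap(sat,q[:,0].astype(np.float32)[None],q[:,1].astype(np.float32)[None],cv2.INTER_LINEAR).ravel()
            w=np.clip(np.median(v)*.8-v,0,None)*(abs(off)<4.5);P.append(a+d*t+n*(w@off)/max(w.sum(),1e-6))
        vx,vy,px,py=cv2.fitLine(np.array(P,np.float32),cv2.DIST_HUBER,0,.01,.01).ravel()
        res=np.array([(q-[px,py])@[-vy,vx] for q in P]);print(c,'rod n',len(P),'rms px',res.std().round(2),'off',round(float((np.array([px,py])-a)@n),2))
        R=np.array(i['R']);o=-R.T@np.array(i['t']);f=lambda u,v:R.T@np.array([(u-i['cx'])/i['fx'],(v-i['cy'])/i['fy'],1])
        N=np.cross(f(px,py),f(px+vx*20,py+vy*20));N/=np.linalg.norm(N);pl.append((N,N@o))
    (N1,c1),(N2,c2)=pl;d=np.cross(N1,N2);d/=np.linalg.norm(d);d*=np.sign(d@(B-A))
    X=np.linalg.solve([N1,N2,d],[c1,c2,d@B]);
    print('rod near tip',np.round(X,4),'yaw',np.degrees(np.arctan2(d[1],d[0])).round(2),'pitch up',np.degrees(np.arcsin(d[2])).round(2));return X,d
def compare(T,X,d):
    a=np.radians(T[2])
    for s in (-1,1):
        e=np.array([T[0]+s*.0395*np.cos(a),T[1]+s*.0395*np.sin(a),.07]);q=X+d*(e[1]-X[1])/d[1];print('eye',np.round(e,4),'rod-eye dx,dz mm',np.round((q-e)[[0,2]]*1e3,1))
E
python3 - <<'E'
from fit import *
s=state();D=load();T=lugfit(D)
a=np.radians(s['tcp_rot'][2]);u=np.array([np.cos(a),np.sin(a),0]);p=s['tool_pos']+[0,0,.0065]
X,d=rodfit(D,p+u*.03,p+u*.108);compare(T,X,d);print('FK yaw',s['tcp_rot'][2],'FK axis at -.08',p+u*(-.08-p[1])/u[1])
E
```

```text
t 12.7 p [ 0.5221 -0.1747  0.0633] rot [1.800e+02 1.000e-02 8.842e+01] w 0.0181 q [ 36.  27. -28. 111.  17.  47.  -2.] F [-1.2  0.1 -0.8] T [-0.03 -0.01  0.01]
tray [5.2730e-01 3.6000e-03 8.8244e+01] 1-IoU [0.39 0.57]
side rod n 50 rms px 0.05 off 0.21
top rod n 80 rms px 0.08 off -0.06
rod near tip [ 0.5241 -0.0667  0.0721] yaw 89.28 pitch up 0.81
eye [ 0.5261 -0.0359  0.07  ] rod-eye dx,dz mm [-1.5  2.6]
eye [0.5285 0.0431 0.07  ] rod-eye dx,dz mm [-3.   3.7]
FK yaw 88.41693936773581 FK axis at -.08 [ 0.52475266 -0.08        0.06979422]
```

```bash
sed -i 's/def lugfit(D,x0=(.5265,.003,88.5),zu=0.):/def lugfit(D,x0=(.5265,.003,88.5),zu=0.,th0=80):/; s/<80,x,y,i)/<th0,x,y,i)/' fit.py
python3 - <<'E'
from fit import *
D=load()
im,i=D['side'];u,v=np.round(pix(i,np.array([.525,-.036,.04]))).astype(int);print(im[v-3:v+3,u-4:u+5].max(2))
im,i=D['top'];u,v=np.round(pix(i,np.array([.525,-.036,.05]))).astype(int);print(im[v-12:v+13,u-9:u+10].max(2))
for th in (60,70,90):
  for zu in (0,.002): print(th,zu);lugfit(D,zu=zu,th0=th)
E
```

```text
[[75 72 72 70 70 70 70 69 66]
 [74 70 71 70 71 70 71 70 67]
 [75 68 71 70 70 71 69 70 67]
 [70 71 69 72 69 71 70 72 68]
 [78 69 73 72 70 71 70 69 64]
 [75 67 71 69 71 74 71 70 69]]
[[140 140 139 139 138 138 139 138 138 135 129 129 133 137 138 139 138 136
  136]
 [139 139 139 139 139 139 139 139 135 125 106 105 119 134 138 138 137 135
  135]
 [138 138 138 138 138 138 138 137 128 105  76  75 102 131 138 138 135 130
  133]
 [138 138 138 138 138 138 137 133 116  82  57  63  95 129 138 137 133 129
  132]
 [140 140 139 140 140 139 136 123  93  60  51  63  95 130 138 138 134 128
  133]
 [139 138 138 138 138 138 130 104  67  46  49  63  95 130 138 138 134 130
  134]
 [138 138 137 138 138 133 116  81  49  43  50  62  94 128 136 137 133 130
  136]
 [140 139 139 139 138 128  97  59  41  43  51  61  88 119 127 129 130 126
  131]
 [140 139 139 140 139 125  85  49  41  46  51  57  75  98 105 112 118 112
  114]
 [129 130 133 138 138 124  82  47  42  48  53  57  71  88  92  93  94  90
   97]
 [105 106 115 126 129 116  78  47  43  49  52  58  70  85  86  81  78  88
  107]
 [ 95  95  98 105 108 103  7
[... 811 characters left out ...]
  95 101 109 113 113 110 102  98  98  95  93
   95]
 [ 96  96  96  96  98 111 128 134 135 136 137 137 131 119 114 114 111 108
  108]
 [ 98  98  98  99 101 116 137 143 143 143 143 143 141 138 137 136 134 132
  130]
 [114 113 114 113 116 124 138 143 143 143 143 143 142 142 142 143 140 138
  136]]
60 0
tray [5.28400e-01 3.80000e-03 8.49697e+01] 1-IoU [1.   0.62]
60 0.002
tray [5.27600e-01 4.10000e-03 8.51778e+01] 1-IoU [1.   0.62]
70 0
tray [5.26700e-01 4.30000e-03 8.71654e+01] 1-IoU [0.86 0.55]
70 0.002
tray [5.27000e-01 4.10000e-03 8.69126e+01] 1-IoU [0.86 0.56]
90 0
tray [5.26700e-01 3.10000e-03 8.93168e+01] 1-IoU [0.29 0.75]
90 0.002
tray [5.2660e-01 3.3000e-03 8.9449e+01] 1-IoU [0.28 0.75]
```

```bash
python3 - <<'E'
s=open('fit.py').read()
s=s.replace("<th0,x,y,i)","<(th0 if c=='side' else th0-22),x,y,i)")
s=s.replace("    def cost(p,full=False):","""    for c,(m,x,y,i) in M.items():
        k=np.zeros(m.shape,np.uint8)
        for s in (-1,1):
            q=[((pix(i,np.array([x0[0],x0[1]+s*.0395,z]))-[x,y]+.5)*K).astype(int) for z in (.02,.075)]
            cv2.line(k,tuple(map(int,q[0])),tuple(map(int,q[1])),1,(24 if c=='side' else 22)*K)
        m&=k>0
    def cost(p,full=False):""",1)
open('fit.py','w').write(s)
E
python3 - <<'E'
from fit import *
s=state();D=load()
a=np.radians(s['tcp_rot'][2]);u=np.array([np.cos(a),np.sin(a),0]);p=s['tool_pos']+[0,0,.0065]
X,d=rodfit(D,p+u*.03,p+u*.108)
for th in (90,100):
  for zu in (0,.0015,.003): print(th,zu);T=lugfit(D,zu=zu,th0=th);compare(T,X,d)
E
```

```text
t 12.9 p [ 0.5222 -0.1745  0.0633] rot [1.800e+02 1.000e-02 8.843e+01] w 0.0179 q [ 36.  27. -28. 111.  17.  47.  -2.] F [ 0.3 -1.  -1. ] T [-0.01 -0.01 -0.01]
side rod n 50 rms px 0.04 off 0.24
top rod n 80 rms px 0.07 off -0.05
rod near tip [ 0.5241 -0.0666  0.0721] yaw 89.3 pitch up 0.83
90 0
tray [5.26200e-01 3.60000e-03 8.82963e+01] 1-IoU [0.25 0.44]
eye [ 0.5251 -0.0359  0.07  ] rod-eye dx,dz mm [-0.6  2.5]
eye [0.5274 0.043  0.07  ] rod-eye dx,dz mm [-1.9  3.7]
90 0.0015
tray [5.26600e-01 3.50000e-03 8.79446e+01] 1-IoU [0.24 0.44]
eye [ 0.5252 -0.036   0.07  ] rod-eye dx,dz mm [-0.7  2.5]
eye [0.528  0.0429 0.07  ] rod-eye dx,dz mm [-2.6  3.7]
90 0.003
tray [5.25800e-01 4.20000e-03 8.77799e+01] 1-IoU [0.24 0.44]
eye [ 0.5243 -0.0352  0.07  ] rod-eye dx,dz mm [0.3 2.5]
eye [0.5273 0.0437 0.07  ] rod-eye dx,dz mm [-1.8  3.7]
100 0
tray [5.26300e-01 3.50000e-03 8.87508e+01] 1-IoU [0.22 0.3 ]
eye [ 0.5254 -0.036   0.07  ] rod-eye dx,dz mm [-0.9  2.5]
eye [0.5272 0.043  0.07  ] rod-eye dx,dz mm [-1.7  3.7]
100 0.0015
tray [5.25800e-01 4.00000e-03 8.87093e+01] 1-IoU [0.21 0.29]
eye [ 0.5249 -0.0355  0.07  ] rod-eye dx,dz mm [-0.4  2.5]
eye [0.5267 0.0435 0.07  ] rod-eye dx,dz mm [-1.2  3.7]
100 0.003
tray [5.25400e-01 4.20000e-03 8.89756e+01] 1-IoU [0.22 0.3 ]
eye [ 0.5247 -0.0353  0.07  ] rod-eye dx,dz mm [-0.1  2.5]
eye [0.5261 0.0436 0.07  ] rod-eye dx,dz mm [-0.6  3.7]
```

Emit:
{"api": "step_arm", "payload": {
  "rows": [
    [0, 0, 0.0005, 0.0013, 0],
    [0, 0.003, 0, 0, 0],
    [0, 0.006, 0, 0, 0],
    [0, 0.008, 0, 0, 0],
    [0, 0.01, 0, 0, 0],
    [0, 0.01, 0, 0, 0],
    [0, 0.008, 0, 0, 0],
    [0, 0.002, 0, 0, 0]
  ]
}}

```text
clock: 14.0
tool_pos: [0.524, -0.1265, 0.0621]
tcp_rot: [180.0, -0.0, 88.5]
ft_force: [-0.3, 0.7, -0.5]
width: 0.0184
gripper_force: 58.6
```

```bash
python3 - <<'E'
from fit import *
s=state();D=load()
a=np.radians(s['tcp_rot'][2]);u=np.array([np.cos(a),np.sin(a),0]);p=s['tool_pos']+[0,0,.0075]
X,d=rodfit(D,p+u*.03,p+u*.07)
T=lugfit(D,th0=100);compare(T,X,d)
sd,t=D['side'][0],D['top'][0]
z=lambda a,y,x,k:cv2.resize(a[y:y+300//k,x:x+400//k],(400,300),interpolation=cv2.INTER_CUBIC)
cv2.imwrite('pics/m4.png',np.hstack([z(sd,190,295,6),z(t,200,350,6)])[:,:,::-1])
E
```

```text
t 14.0 p [ 0.524  -0.1265  0.0621] rot [179.99  -0.    88.51] w 0.0184 q [ 32.  26. -28. 112.  17.  46.  -7.] F [-0.3  0.7 -0.5] T [-0.04  0.03  0.03]
side rod n 27 rms px 0.05 off -0.0
top rod n 41 rms px 0.06 off -0.32
rod near tip [ 0.525  -0.0566  0.071 ] yaw 88.54 pitch up 0.14
tray [5.26300e-01 3.40000e-03 8.90969e+01] 1-IoU [0.25 0.39]
eye [ 0.5256 -0.0361  0.07  ] rod-eye dx,dz mm [-0.1  1.1]
eye [0.5269 0.0429 0.07  ] rod-eye dx,dz mm [0.7 1.3]
```

View pics/m4.png

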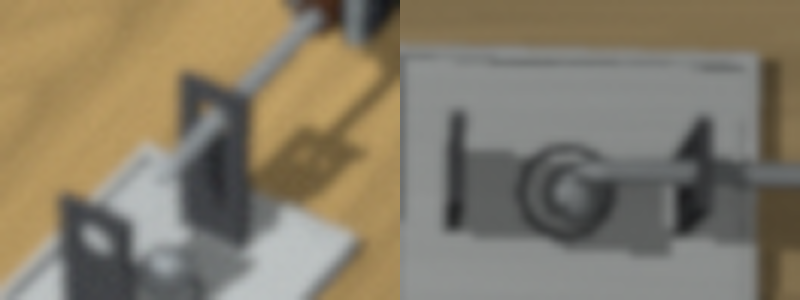

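The picture shows the shaft through the near eyelet (side crop (205,130)), aimed at the second one, with the tray unmoved. Pushing on.

Emit:
{"api": "step_arm", "payload": {
  "rows": [
    [0, 0.004, 0, 0.0005, 0],
    [0, 0.008, 0, 0, 0],
    [0, 0.01, 0, 0, 0],
    [0, 0.012, 0, 0, 0],
    [0, 0.012, 0, 0, 0],
    [0, 0.01, 0, 0, 0],
    [0, 0.007, 0, 0, 0],
    [0, 0.003, 0, 0, 0]
  ]
}}

```text
clock: 15.1
tool_pos: [0.5258, -0.061, 0.0615]
tcp_rot: [180.0, 0.0, 88.5]
ft_force: [0.4, -0.8, -0.7]
width: 0.0181
gripper_force: 58.6
```

```bash
python3 - <<'E'
from fit import *
s=state();D=load()
T=lugfit(D,th0=100)
places('side',['rod_tip','rod','tray','ball_center','eye_a']);places('top',['rod_tip','rod','tray','ball_center','eye_a'])
sd,t=D['side'][0],D['top'][0]
z=lambda a,y,x,k:cv2.resize(a[y:y+300//k,x:x+400//k],(400,300),interpolation=cv2.INTER_CUBIC)
cv2.imwrite('pics/m5.png',np.hstack([z(sd,180,290,5),z(t,200,345,5)])[:,:,::-1])
E
```

```text
t 15.1 p [ 0.5258 -0.061   0.0615] rot [1.800e+02 1.000e-02 8.847e+01] w 0.0181 q [ 26.  25. -29. 114.  17.  45. -15.] F [ 0.4 -0.8 -0.7] T [-0.03  0.03  0.04]
tray [5.27200e-01 2.70000e-03 8.89843e+01] 1-IoU [0.4 0.6]
side rod_tip 0.83 [0.4318 0.2945 0.0041] [283. 355.]
side rod_tip 0.59 [0.5292 0.0701 0.0645] [304. 240.]
side rod_tip 0.52 [ 0.4988 -0.2878 -0.0013] [387. 179.]
side rod 0.96 [0.3929 0.4901 0.0145] [231. 458.]
side rod 0.71 [0.2929 0.2493 0.0139] [359. 369.]
side rod 0.48 [ 0.5232 -0.0747  0.0674] [340. 201.]
side tray 0.92 [ 0.5322  0.0041 -0.0012] [319. 241.]
side ball_center 0.58 [0.5223 0.0023 0.0172] [323. 237.]
side eye_a 0.85 [ 0.5212 -0.0317  0.0681] [331. 212.]
side eye_a 0.8 [0.3747 0.0317 0.0662] [376. 255.]
side eye_a 0.74 [ 0.3281 -0.0347  0.0743] [410. 241.]
side eye_a 0.68 [0.5298 0.0467 0.0686] [309. 232.]
top rod_tip 0.74 [0.2573 0.4454 0.0094] [164. 362.]
top rod_tip 0.62 [0.5308 0.0691 0.0711] [346. 226.]
top rod_tip 0.61 [4.363e-01 2.871e-01 3.000e-04] [243. 275.]
top rod 0.79 [0.3934 0.4891 0.0121] [145. 295.]
top rod 0.56 [0.2935 0.253  0.0172] [256. 345.]
top rod 0.34 [0.5309 0.0721 0.0721] [344. 226.]
top tray 0.93 [ 5.269e-01  1.200e-02 -2.000e-04] [373. 233.]
top tray 0.79 [ 0.3468  0.0036 -0.0011] [378. 318.]
top tray 0.4 [0.5259 0.0053 0.0177] [377. 232.]
top ball_center 0.51 [0.5281 0.0014 0.0213] [379. 231.]
top eye_a 0.95 [0.3741 0.0379 0.0711] [362. 306.]
top eye_a 0.91 [0.5285 0.0451 0.0722] [358. 227.]
top eye_a 0.86 [ 0.5282 -0.0384  0.0711] [401. 227.]
top eye_a 0.67 [ 0.327  -0.034   0.0695] [400. 331.]
```

View pics/m5.png

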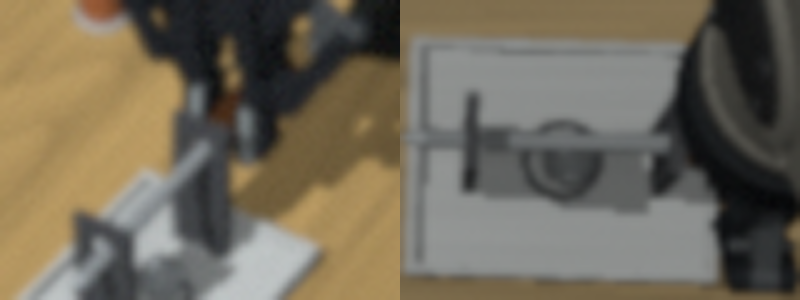

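The shaft now passes both eyelets, with its tip about 25 mm beyond the far lug (top pixel (346,226)), and the ball is in its pocket. Lifting gently.

Emit:
{"api": "step_arm", "payload": {
  "rows": [
    [0, 0, 0, -0.001, 0],
    [0, 0, 0, -0.001, 0],
    [0, 0, 0, -0.001, 0],
    [0, 0, 0, -0.001, 0],
    [0, 0, 0, -0.001, 0],
    [0, 0, 0, -0.002, 0],
    [0, 0, 0, -0.003, 0],
    [0, 0, 0, -0.003, 0]
  ]
}}

```text
clock: 16.7
tool_pos: [0.5251, -0.0617, 0.0742]
tcp_rot: [-179.9, 0.0, 88.4]
ft_force: [0.5, 0.3, -4.2]
width: 0.0184
gripper_force: 58.6
```

Emit:
{"api": "step_arm", "payload": {
  "rows": [
    [0, 0, 0, -0.003, 0],
    [0, 0, 0, -0.004, 0],
    [0, 0, 0, -0.004, 0],
    [0, 0, 0, -0.004, 0],
    [0, 0, 0, -0.004, 0],
    [0, 0, 0, -0.002, 0],
    [0, 0, 0, 0, 0],
    [0, 0, 0, 0, 0]
  ]
}}

```text
clock: 17.7
tool_pos: [0.5256, -0.0615, 0.0954]
tcp_rot: [-180.0, 0.0, 88.4]
ft_force: [0.6, 0.3, -4.9]
width: 0.0185
gripper_force: 58.6
```

```bash
python3 - <<'E'
from fit import *
s=state();D=load()
a=np.radians(s['tcp_rot'][2]);u=np.array([np.cos(a),np.sin(a),0]);p=s['tool_pos']+[0,0,.0075]
X,d=rodfit(D,p+u*.032,p+u*.092)
places('side',['rod_tip','tray','ball_center','eye_a'],3);places('top',['rod_tip','tray','ball_center','eye_a'],3)
E
```

```text
t 17.7 p [ 0.5256 -0.0615  0.0954] rot [-1.7999e+02  1.0000e-02  8.8430e+01] w 0.0185 q [ 27.  22. -31. 112.  15.  49. -13.] F [ 0.6  0.3 -4.9] T [-0.32 -0.01  0.01]
side rod n 44 rms px 1.66 off -1.94
top rod n 64 rms px 2.7 off -1.64
rod near tip [0.5303 0.0295 0.0962] yaw 79.91 pitch up -4.41
side rod_tip 0.87 [0.4302 0.2944 0.002 ] [283. 356.]
side rod_tip 0.45 [0.5304 0.0691 0.0916] [303. 230.]
side tray 0.62 [0.3516 0.0025 0.0013] [389. 271.]
side tray 0.56 [0.5277 0.0026 0.0265] [321. 233.]
side ball_center 0.45 [0.527  0.0053 0.0421] [320. 229.]
side eye_a 0.85 [0.5269 0.0463 0.094 ] [310. 224.]
side eye_a 0.56 [ 0.5223 -0.0295  0.0957] [330. 203.]
side eye_a 0.56 [ 0.3303 -0.0297  0.0714] [408. 243.]
top rod_tip 0.68 [0.5307 0.0682 0.1002] [346. 224.]
top rod_tip 0.59 [0.4334 0.2887 0.0053] [242. 277.]
top rod_tip 0.37 [ 0.6579  0.1665 -0.0039] [301. 173.]
top tray 0.97 [ 0.3434  0.002  -0.0019] [378. 320.]
top tray 0.91 [0.5241 0.0074 0.026 ] [376. 232.]
top tray 0.75 [0.519  0.2925 0.0014] [241. 236.]
top eye_a 0.85 [ 0.5241 -0.0412  0.0975] [404. 227.]
top eye_a 0.81 [0.5278 0.0419 0.0935] [360. 226.]
top eye_a 0.73 [0.374  0.0349 0.0714] [364. 306.]
```

```bash
cat > eyes.py <<'E'
from h import *
def eyes(n,near,c0=('side','top')):
    # near: approx tray centre xy
    out={}
    for c in c0:
        A=[];B=[];Z=[]
        for k in range(n):
            capture(c)
            for d in place_of(c,'eye_a'):
                q=np.array(d['centre'])
                if np.linalg.norm(q[:2]-near)<.07: (A if q[1]<near[1] else B).append(q)
            for d in place_of(c,'tray')[:2]:
                q=np.array(d['centre'])
                if np.linalg.norm(q[:2]-near)<.04: Z.append(q)
        A,B,Z=[np.median(v,0) if len(v) else np.full(3,np.nan) for v in (A,B,Z)]
        e=B-A;print(c,'A',A.round(4),'B',B.round(4),'mid',((A+B)/2).round(4),'tray',Z.round(4),'tilt up toB',np.degrees(np.arctan2(e[2],np.hypot(*e[:2]))).round(1),'yaw',np.degrees(np.arctan2(e[1],e[0])).round(1))
E
python3 - <<'E'
from eyes import *
eyes(6,np.array([.5265,.003]));state()
E
```

```text
side A [ 0.5223 -0.0328  0.098 ] B [0.5302 0.046  0.0956] mid [0.5262 0.0066 0.0968] tray [0.5273 0.0016 0.0253] tilt up toB -1.7 yaw 84.3
top A [ 0.5258 -0.0389  0.0994] B [0.528  0.0434 0.0954] mid [0.5269 0.0022 0.0974] tray [0.5233 0.0068 0.0242] tilt up toB -2.8 yaw 88.5
t 20.0 p [ 0.5258 -0.0615  0.0955] rot [1.800e+02 1.000e-02 8.843e+01] w 0.018 q [ 27.  22. -31. 112.  15.  49. -13.] F [ 0.3 -0.5 -4.6] T [-0.28  0.07  0.01]
```

The tray hangs about 2° from level and its underside sits about 68.5 mm below the TCP. Carrying it smoothly to the mat.

Emit:
{"api": "step_arm", "payload": {
  "rows": [
    [0, 0, 0, -0.002, 0],
    [0, 0, 0, -0.004, 0],
    [0, 0, 0, -0.006, 0],
    [0, -0.001, 0, -0.008, 0],
    [0, -0.002, 0, -0.01, 0],
    [0, -0.003, 0, -0.01, 0],
    [0, -0.004, 0, -0.01, 0],
    [0, -0.005, 0, -0.01, 0]
  ]
}}

```text
clock: 21.0
tool_pos: [0.5253, -0.0769, 0.1563]
tcp_rot: [180.0, 0.0, 88.4]
ft_force: [0.2, -0.0, -4.5]
width: 0.0181
gripper_force: 58.7
```

Emit:
{"api": "step_arm", "payload": {
  "rows": [
    [0, -0.006, -0.0004, -0.006, 0],
    [0, -0.008, -0.0008, -0.004, 0],
    [0, -0.009, -0.0008, -0.002, 0],
    [0, -0.011, -0.0008, -0.001, 0],
    [0, -0.012, -0.0008, 0, 0],
    [0, -0.013, -0.0008, 0, 0],
    [0, -0.013, -0.0008, 0, 0],
    [0, -0.013, -0.0008, 0, 0]
  ]
}}

```text
clock: 22.0
tool_pos: [0.5169, -0.1623, 0.1684]
tcp_rot: [-180.0, 0.0, 88.4]
ft_force: [0.1, -0.4, -5.5]
width: 0.0181
gripper_force: 58.7
```

Emit:
{"api": "step_arm", "payload": {
  "rows": [
    [0, -0.013, -0.0008, 0, 0],
    [0, -0.013, -0.0008, 0, 0],
    [0, -0.013, -0.0008, 0, 0],
    [0, -0.013, -0.0008, 0, 0],
    [0, -0.013, -0.0008, 0, 0],
    [0, -0.013, -0.0008, 0, 0],
    [0, -0.013, -0.0008, 0, 0],
    [0, -0.013, -0.0008, 0, 0]
  ]
}}

```text
clock: 23.0
tool_pos: [0.5077, -0.266, 0.1685]
tcp_rot: [180.0, 0.0, 88.4]
ft_force: [-0.5, 0.0, -4.9]
width: 0.018
gripper_force: 58.7
```

Emit:
{"api": "step_arm", "payload": {
  "rows": [
    [0, -0.013, -0.0008, 0, 0],
    [0, -0.013, -0.0008, 0, 0],
    [0, -0.012, -0.0008, 0, 0],
    [0, -0.011, -0.0008, 0, 0],
    [0, -0.01, -0.0008, 0, 0],
    [0, -0.008, -0.0008, 0, 0],
    [0, -0.006, -0.0008, 0, 0],
    [0, -0.005, -0.0008, 0, 0]
  ]
}}

```text
clock: 24.0
tool_pos: [0.4992, -0.343, 0.1685]
tcp_rot: [180.0, -0.0, 88.4]
ft_force: [-0.3, 0.7, -4.8]
width: 0.0183
gripper_force: 58.7
```

Emit:
{"api": "step_arm", "payload": {
  "rows": [
    [0, -0.004, -0.0008, 0, 0],
    [0, -0.003, -0.0006, 0, 0],
    [0, -0.002, 0, 0, 0],
    [0, -0.0005, 0, 0, 0],
    [0, 0, 0, 0, 0],
    [0, 0, 0, 0, 0],
    [0, 0, 0, 0, 0],
    [0, 0, 0, 0, 0]
  ]
}}

```text
clock: 25.0
tool_pos: [0.4976, -0.3523, 0.1685]
tcp_rot: [180.0, 0.0, 88.4]
ft_force: [0.3, -0.1, -4.7]
width: 0.0184
gripper_force: 58.7
```

```bash
python3 - <<'E'
from eyes import *
state()
eyes(6,np.array([.4985,-.288]))
places('side',['ball_center','rod_tip','spool_a','varnish','mat'],2);places('top',['ball_center','rod_tip','spool_a','varnish','mat'],2);state()
E
```

```text
t 25.0 p [ 0.4976 -0.3523  0.1685] rot [1.800e+02 1.000e-02 8.844e+01] w 0.0184 q [ 50.  24. -25.  98.  11.  61.  20.] F [ 0.3 -0.1 -4.7] T [-0.3   0.   -0.02]
side A [ 0.4951 -0.3229  0.1706] B [ 0.5022 -0.2446  0.1693] mid [ 0.4987 -0.2837  0.1699] tray [ 0.5003 -0.2901  0.0978] tilt up toB -0.9 yaw 84.8
top A [ 0.4967 -0.3291  0.1716] B [ 0.4992 -0.2474  0.1677] mid [ 0.498  -0.2882  0.1696] tray [ 0.4949 -0.2833  0.1005] tilt up toB -2.7 yaw 88.2
side rod_tip 0.93 [0.4293 0.2953 0.004 ] [283. 356.]
side rod_tip 0.71 [ 0.502  -0.2215  0.1643] [380. 138.]
side spool_a 0.79 [6.650e-01 1.666e-01 6.000e-04] [231. 263.]
side spool_a 0.61 [ 0.6648 -0.168  -0.0026] [311. 184.]
side varnish 0.75 [6.907e-01 1.160e-02 3.000e-04] [263. 219.]
side varnish 0.44 [ 0.4931 -0.3257  0.1686] [402. 117.]
side mat 0.83 [ 0.5022 -0.2906 -0.0028] [386. 178.]
top ball_center 0.6 [ 0.5071 -0.2863  0.1177] [539. 235.]
top rod_tip 0.78 [0.4347 0.2915 0.0032] [241. 276.]
top rod_tip 0.65 [0.2543 0.4456 0.0053] [165. 363.]
top spool_a 0.64 [ 0.6591  0.1633 -0.0012] [303. 172.]
top varnish 0.66 [0.6881 0.007  0.0041] [375. 158.]
t 27.3 p [ 0.4976 -0.3523  0.1685] rot [-180.      0.     88.44] w 0.0182 q [ 50.  24. -25.  98.  11.  61.  20.] F [ 0.7 -0.2 -3.9] T [-0.23  0.    0.03]
```

```bash
python3 - <<'E'
from eyes import *
i=camera_info('top');print('expected px',pix(i,np.array([.4985,-.288,.117])).round(1))
for k in range(4):
    for c in ('top','side'):
        capture(c)
        for d in place_of(c,'ball_center')[:3]: print(c,round(d['p'],2),np.round(d['centre'],4))
im=capture('top');u,v=pix(i,np.array([.4985,-.288,.117])).round().astype(int)
print(im[v-14:v+15:1,u-14:u+15].max(2))
state()
E
```

```text
expected px [539.5 239.4]
top 0.49 [ 0.507  -0.2881  0.117 ]
top 0.26 [ 0.4942 -0.2892  0.1146]
top 0.48 [ 0.5058 -0.285   0.1147]
top 0.49 [ 0.5048 -0.2874  0.1188]
top 0.4 [ 0.5096 -0.284   0.1187]
side 0.55 [ 0.499  -0.2891 -0.0005]
[[125 115  98  85  74  73  83 108 128 134 134 133 134 134 134 133 133 133
  133 133 133 133 132 132 132 132 132 132 132]
 [ 97  82  61  50  48  55  69  98 126 133 133 133 133 133 133 133 133 133
  133 133 133 133 133 133 132 132 132 132 132]
 [ 61  48  40  38  45  53  67  98 126 132 133 132 132 133 133 132 132 132
  133 133 132 133 132 132 132 132 132 132 132]
 [ 39  36  35  39  44  54  67  97 126 132 133 132 132 132 132 133 132 132
  132 132 132 132 131 131 131 131 131 131 130]
 [ 36  35  35  38  44  53  66  97 125 132 131 129 128 129 131 133 133 133
  133 133 132 132 132 132 132 132 132 132 132]
 [ 35  34  34  38  45  53  65  93 117 122 120 114 111 115 123 128 131 132
  133 134 134 133 133 133 133 133 133 133 133]
 [ 42  41  40  39  44  53  61  77  90  92  92  90  88  91 102 113 120 125
  129 131 132 131 131 131 130 130 130 131 131]
 [ 67  66  60  46
[... 2105 characters left out ...]
  77  83
   88  90  91  91  91  92  91  91  91  94 109]
 [136 136 136 134 131 129 129 129 128 126 120 106 102 102 102 103 104 106
  106 106 106 107 106 106 107 106 106 108 117]
 [136 136 136 136 135 135 135 135 135 134 133 129 128 128 128 129 128 129
  129 128 128 128 128 128 128 128 128 128 131]
 [136 136 136 136 136 135 135 135 135 135 135 135 135 135 135 135 135 135
  135 135 135 135 135 135 135 135 135 135 134]
 [137 137 136 136 137 136 136 135 136 136 135 135 135 135 135 135 136 136
  136 136 135 136 136 136 136 135 136 136 136]]
t 28.15 p [ 0.4975 -0.3524  0.1685] rot [1.800e+02 1.000e-02 8.843e+01] w 0.018 q [ 50.  24. -25.  98.  11.  61.  20.] F [ 0.1 -0.1 -4.7] T [-0.3   0.05 -0.04]
```

```bash
python3 - <<'E'
from h import *
i=camera_info('top')
im=cv2.imread('pics/top0.png');u,v=pix(i,np.array([.5265,.003,.017])).round().astype(int);print('top0',u,v)
print(im[v-11:v+12,u-11:u+12].max(2))
im=capture('top')
for n,z,c0 in (('tray',.108,(.4985,-.288)),):
  for d in regions_of('top',n)[:3]:
    ys,xs=np.nonzero(d['region']);P=np.array([ray(i,q,z)[:2] for q in zip(xs,ys)]).astype(np.float32);print(d['p'],cv2.minAreaRect(P))
for d in regions_of('top','ball_center')[:3]:
    ys,xs=np.nonzero(d['region']);print('ballbearer',d['p'],len(xs),xs.mean(),ys.mean(),xs.min(),xs.max(),ys.min(),ys.max())
s=capture('side');j=camera_info('side');u,v=pix(j,np.array([.4985,-.288,.117])).round().astype(int);print('side',u,v);print(s[v-9:v+10,u-11:u+12].max(2))
o=cv2.imread('pics/side0.png');u,v=pix(j,np.array([.5265,.003,.017])).round().astype(int);print('side0',u,v);print(o[v-9:v+10,u-11:u+12].max(2))
E
```

```text
top0 378 232
[[140 140 140 140 140 140 139 139 139 138 138 139 138 138 138 137 138 138
  138 137 137 137 137]
 [140 140 139 140 140 140 139 139 138 138 137 137 138 138 139 139 139 139
  139 139 139 139 139]
 [138 138 139 139 138 137 135 130 127 125 124 124 127 130 135 137 138 138
  138 138 137 138 137]
 [130 132 138 138 136 130 119 105  99  93  92  96 100 108 120 127 135 137
  138 137 137 137 137]
 [107 114 126 128 122 106  88  84  94  97 101 104  99  89  88 104 127 136
  138 138 138 138 138]
 [ 95  98 102  98  87  74  77  94 111 115 116 116 109  92  77  83 107 125
  132 136 138 139 138]
 [ 93  93  88  73  62  72  85  92  94  89  87  86  83  76  72  72  80  97
  111 124 128 128 128]
 [ 93  92  83  64  64  83  89  83  73  72  79  80  74  66  65  64  60  69
   89 101 104 104 104]
 [ 93  91  80  62  73  88  86  72  67  83 101 101  87  71  63  58  48  53
   74  89  93  93  93]
 [ 92  89  73  62  79  88  82  67  74  99 114 109  92  77  66  60  51  50
   70  89  93  92  93]
 [ 92  85  68  65  84  87  77  66  88 116 123 116 104  87  71  62  54  50
   68  87  92  93  93]
 [ 93  85  68  66  8
[... 4383 characters left out ...]
 88 106 122 144 166]
 [ 67  67  67  67  67  63  66  82  95  98  94  92  93  91  92  94  90  81
   92 118 142 164 178]
 [ 69  70  69  68  69  67  68  84  98 103 102 100  96  95  95  93  85  85
  109 139 164 180 185]
 [ 68  69  70  69  68  65  63  77  94 102 104 105 102  98  94  88  89 105
  135 162 178 186 188]
 [ 66  69  68  68  66  63  60  67  80  88  93  95  94  89  89  97 119 140
  163 177 184 187 187]
 [ 69  67  69  70  66  64  56  63  73  76  80  81  81  85 102 127 154 170
  180 186 185 188 188]
 [ 67  68  69  68  68  64  63  68  83  88  88  88  94 110 136 160 175 183
  185 188 188 188 189]
 [ 68  67  67  69  67  63  65  78  95 104 107 108 115 141 165 179 183 186
  188 188 188 189 189]]
```

The ball's readings, about 8 mm off the pocket centre, match it resting against the rim (it can roll 7.7 mm before touching), so it is still in the pocket. The tray is centred, its underside is at about 0.10 m, it is about 2° off level, and it is still. Handing in.

```bash
python3 -c "
from h import *
state();print(finish_job())"
```

```text
t 28.35 p [ 0.4976 -0.3523  0.1685] rot [180.     0.    88.43] w 0.0183 q [ 50.  24. -25.  98.  11.  61.  20.] F [ 1.   0.6 -5.1] T [-0.26 -0.03 -0.04]
the job is handed in; nothing more can be done
None
```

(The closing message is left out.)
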